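Turn a slide carrier over onto the light pad

TASK

The flat slide carrier lies blue back up on the bench: without grasping it, push it with the fingertips against the front edge of the light pad until it tips up on that edge and flips over onto the pad, slides upward. Then push it across the pad until it lies flat and square against the back rail. Do not pick the carrier up, and leave the other things on the bench alone.

Things in the scene. Friction and masses are not known exactly. Their poses are not given: they have to be found in the camera images.
- light_pad: Slide light pad, fixed: grey slab 220 (its y) x 125 (its x) x 15 mm high, glowing white top. Its front face, a plain upright edge 15 mm high, looks towards the robot (turned up to 0.3 rad). Origin: middle of the foot of that face, on the table; x points level away from it, onto the pad; z up.
- rail (a point): Middle of the near upright face of the aluminium back rail, at pad-top height, 100 mm behind the pad's front face. The rail is 12 mm thick, runs the pad's full width and rises 12 mm above the pad top.
- carrier: Slide carrier, loose rigid plate, overall 76 (its x) x 100 (its y) x 12 mm thick (its z), 70-140 g: a 5 mm blue back layer and a 7 mm white layer with three glass slides. Origin at the middle of the overall size; z points out of the blue back. Starts flat on the table, blue up, edge_a 15-60 mm before the pad's front face and turned towards it (up to 0.25 rad askew).
- edge_a (a point): Middle of the carrier's 100 mm edge on its +x side, at half thickness: a plain square edge (at the start the one nearer the light pad).
- edge_b (a point): Middle of the carrier's other 100 mm edge, at half thickness (at the start the one nearer the robot). Here the blue layer overhangs the white one by 8 mm, as a finger lip 5 mm thick; at the start its underside is 7 mm above the table. Plain plastic with ordinary friction: it follows a fingertip that presses on it and rises.
- eyepiece: Bystander: spare eyepiece tube, white stepped cylinder, 44 mm across the foot, 75 mm tall. Origin at the centre of its underside. Leave alone.
- oil_bottle: Bystander: small amber oil bottle with black cap, 30 mm across, 60 mm tall. Origin at the centre of its underside. Leave alone.
- stain_jar: Bystander: square glass staining jar with purple inside and white round cap, 56 x 56 mm, 85 mm tall. Origin at the centre of its underside. Leave alone.
- mailer: Bystander: closed green slide mailer box, 90 x 45 mm, 18 mm high. Origin at the centre of its underside. Leave alone.
- dish: Bystander: closed culture dish with tan content, 60 mm across, 16 mm high. Origin at the centre of its underside. Leave alone.
- marker: Bystander: black marker pen with red cap, 125 mm long, 14 mm thick, lying. Origin at the centre of its underside. Leave alone.
Things that resemble listed ones, but are neither listed nor needed, are in the scene too. What is shaped like the carrier but orange is not meant.

How it is judged (in metres and radians):
On the way, in this order (a step that is already met when the one before it is completed fails the run):
1. the carrier stands tipped up (by 40 to 100 degrees) with its lower edge at the foot of the light pad's front face (angle between carrier's own z axis and vertical between 0.7 and 1.75 rad and ((x of edge_a in the frame of light_pad between -0.02 and 0.01 m and height (world z) of edge_a below 0.02 m) or (x of edge_b in the frame of light_pad between -0.02 and 0.01 m and height (world z) of edge_b below 0.02 m))), for 0.05 s.
2. the carrier has turned over and lies slides up on the pad (angle between carrier's own z axis and vertical above 2.95 rad and x of carrier in the frame of light_pad above 0.01 m and z of carrier in the frame of light_pad above 0.017 m), for 0.1 s.
At the end, for the whole second after the job is handed in: The carrier lies at rest flat on the pad top (within 0.1 rad and 3 mm), slides up, square to the back rail within 0.1 rad and its far edge within 6 mm of the rail, not overhanging the pad's sides by more than 2 mm, everything released (angle between carrier's own z axis and vertical above 3.04 rad and z of carrier in the frame of light_pad between 0.018 and 0.024 m and y of carrier in the frame of light_pad between -0.062 and 0.062 m and x of carrier in the frame of light_pad between 0.056 and 0.066 m and angle between the x axis of carrier and the x axis of light_pad, either way round below 0.1 rad and linear speed of carrier below 0.01 m/s); the robot touches nothing.
It fails at once if the carrier is lifted: both its edges more than 45 mm above the table (height (world z) of each of edge_a, edge_b above 0.045 m).
It fails at once if a bystander is moved by more than 20 mm (distance of any of eyepiece, oil_bottle, stain_jar, mailer, dish, marker from where it was at the start of the episode above 0.02 m).
It also fails if it takes over 64 s, if anything falls off the work surface, if the arm or the gripper's body presses on something with over 40 N, if the wrist force passes 120 N, or if a joint passes its speed limit or range.

ROBOT

A 7-joint arm with a two-finger parallel gripper is mounted at the origin on the work surface. World frame = base frame: x ahead of the robot, y to its left, z up, the work surface at z = 0. Lengths are in mm, angles in rad, forces in N, time in s.
With the tool pointing down it reaches from about 400 to 875 mm from the base axis. Payload 4.4 kg.
Tool frame: the origin (TCP) lies at the centre of the arm's flange, where the gripper is bolted on; the fingertips stand 173 mm ahead of it and the grasp point (between the pads) lies arm.grip_point_offset ahead of it (arm.grip_point_offset is the distance from the TCP to the grasp point, in mm); z points along the fingers, y is the line along which they close (so a half turn about z gives the same grasp; the last joint's range is limited). The gripper opens to 85 mm and grips with 20 to 120 N. Pads are 22 mm wide; open, the fingers measure 114 mm over their backs; the gripper's body (76 mm by 85 mm) begins 54 mm behind the grasp point. The pads swing forward as they close: fully open they stand 13 mm farther back than shut.
Start: joints at [1.226, 0.628, 0.038, 1.517, -0.027, 0.996, -0.02], TCP at [178.902, -624.908, 404.713] pointing down, gripper open.
Joint ranges: [-3.06, 3.06], [-0.37, 2.12], [-1.25, 1.32], [0.18, 2.47], [-1.1, 4.24], [0.23, 1.98], [-2.94, 2.94]. Speed limits (rad/s): [2.57, 2.57, 3.14, 3.14, 3.14, 3.14, 3.14].

INTERFACE

Orientations are given as a 3x3 rotation matrix whose columns are the frame's x, y, z axes.
In Python, from plant import arm, eyes, finish_job gives the robot as it stands. The module is installed in compiled form; this text tells all that it offers.
- The arm moves only by the shell command python3 -m pendant 'ROWS' [FORCE]. ROWS is JSON, a list that holds one entry, the list of rows, each a list of 7 numbers: the finger opening in mm, from 0 to 85.4, then the shift along the tool's x, y, z in mm, then the turn, a rotation vector about the tool's x, y, z in rad. In form: [[[fingers, dx, dy, dz, wx, wy, wz], ...]]. A call has 1 to 12 rows; each row is the pose to reach, as a shift and turn from the pose commanded when the call began, along the tool's axes at that moment; what a row does not reach only later rows make up. A row lasts 1/8 s, in which the tool goes at most 62.5 mm and 10.7 degrees, less where a joint would pass 70% of its speed; a pose out of reach is approached as far as the arm can. A call with a gripper value outside its range is refused whole. The fingers move at their own pace and stop on an object; FORCE is the grip in N (left out, the last holds). Time passes only in rows, so rows that repeat a pose let the fingers close. It gives the time, the measured TCP pose, the force, the opening and the grip force at its end, in the units of the state.
- arm.get_obs(): the state, without advancing time (a new reading comes with each control period).
- eyes.camera(name): name is "side" or "top"; returns the picture (480x640x3 uint8, red, green, blue); there is no depth.
- eyes.camera_info(name): a dict with "camera_matrix" (3x3 intrinsics, pixels), "pose" (4x4, takes a point from camera to world coordinates). Camera axes: x right, y up, looking along -z (the intrinsics and any distortion apply to the point x, -y, -z); pixel columns grow to the right and rows downward; lengths in mm; the calibration is good to about 2 mm. A picture is of the moment at which its call begins. camera_info takes no time and is no camera call.
- finish_job(): hands the job in; it is judged then, once.
The state is a dict: "time_s": time; "q": joint angles; "dq": joint speeds; "joint_efforts": joint torques, N m; "ee_pos": TCP position; "eef_rot": TCP orientation; "contact_force": force on the tool from outside, world axes, zero at the start; "torque": the same for the moment, N m; "gripper_width": opening from 0.0 (shut) to 1.0 (fully open); "grasp_force": force on a finger pad.
Only numpy, scipy, OpenCV 4.12 (cv2) and the standard library are available. Lean on these libraries where they do the work, as an engineer would, in place of code of your own. Each camera call takes 0.05 s, during which the arm holds its last target. There are 200 camera calls.

## Working session

There is one attempt and no reset: what is moved stays moved. The work goes in short steps, Python scripts to look and compute and a shell command to move; the robot and the scene stay as the last step left them, time stands still between calls to the robot, and variables do not carry over. Pictures are saved under pics/ and viewed, at most 10 in all, crops included, and the job is handed in when it is done.

```bash
mkdir -p pics; cat > h.py <<'E'
import numpy as np, cv2
from plant import arm, eyes
def snap(n,f):
    im=eyes.camera(n); cv2.imwrite('pics/'+f,im[:,:,::-1]); return im
def ray(n,px):
    c=eyes.camera_info(n);K=np.array(c['camera_matrix']);T=np.array(c['pose'])
    d=np.linalg.inv(K)@np.array([px[0],px[1],1.]); d=np.array([d[0],-d[1],-d[2]])
    return T[:3,3],T[:3,:3]@d
def onz(n,px,z):
    o,d=ray(n,px); return o+d*(z-o[2])/d[2]
def proj(n,p):
    c=eyes.camera_info(n);K=np.array(c['camera_matrix']);T=np.array(c['pose'])
    q=T[:3,:3].T@(np.array(p)-T[:3,3]); q=K@np.array([q[0],-q[1],-q[2]]); return q[:2]/q[2]
E
python3 - <<'E'
from h import *
snap('top','t0.png');snap('side','s0.png')
for n in('top','side'):print({k:np.round(v,3).tolist() for k,v in eyes.camera_info(n).items() if not isinstance(v,str)})
o=arm.get_obs();print(arm.grip_point_offset,o['ee_pos'],np.round(o['eef_rot'],3),o['time_s'])
E
```

```text
{'camera_matrix': [[571.518, 0.0, 331.207], [0.0, 571.518, 224.806], [0.0, 0.0, 1.0]], 'pose': [[0.004, 0.98, -0.198, 344.61], [-1.0, 0.008, 0.018, 27.106], [0.02, 0.197, 0.98, 1138.648], [0.0, 0.0, 0.0, 1.0]]}
{'camera_matrix': [[499.435, 0.0, 316.353], [0.0, 499.435, 230.773], [0.0, 0.0, 1.0]], 'pose': [[0.926, 0.289, -0.243, 364.119], [-0.377, 0.721, -0.581, -440.372], [0.007, 0.63, 0.777, 637.386], [0.0, 0.0, 0.0, 1.0]]}
154.70000000000002 [ 178.8538968  -624.63427689  403.86769615] [[ 0.961  0.275 -0.   ]
 [ 0.275 -0.961  0.002]
 [-0.    -0.002 -1.   ]] 0.1
```

View pics/t0.png

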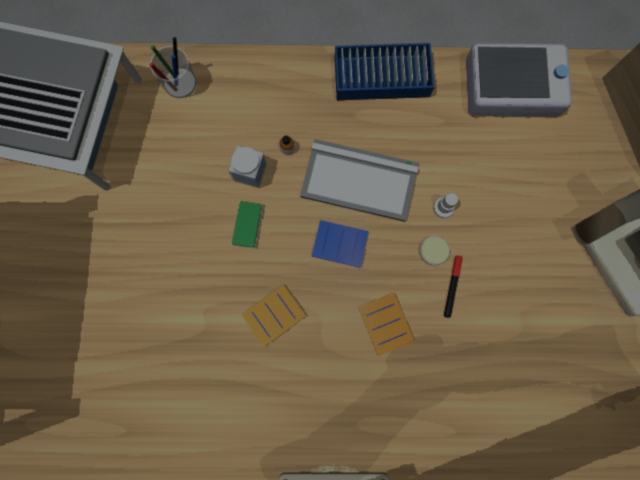

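View pics/s0.png

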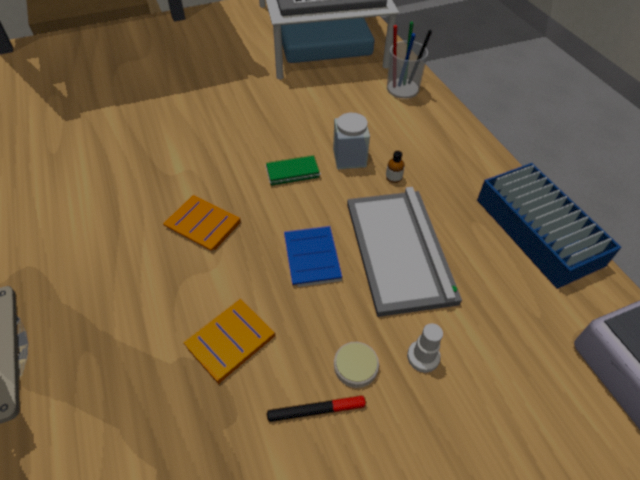

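The top view shows these candidates:
- a blue plate at (340,244)
- two orange plates at (275,315) and (386,324), which the task excludes
- a dark-blue slide rack at (385,72)

I choose the blue plate. The light pad is at (360,182).

```bash
python3 - <<'E'
from h import *
t=cv2.imread('pics/t0.png');s=cv2.imread('pics/s0.png')
def blob(im,lo,hi,near):
    m=cv2.inRange(cv2.cvtColor(im,cv2.COLOR_BGR2HSV),lo,hi); m=cv2.morphologyEx(m,cv2.MORPH_CLOSE,np.ones((5,5)))
    cs,_=cv2.findContours(m,0,2); return max([c for c in cs if cv2.pointPolygonTest(c,near,True)>-5],key=cv2.contourArea)
for n,im,near in(('top',t,(340,244)),('side',s,(313,256))):
    c=blob(im,(105,150,60),(130,255,255),near); b=cv2.boxPoints(cv2.minAreaRect(c)) if n=='top' else cv2.approxPolyDP(c,6,True)[:,0].astype(float)
    P=np.array([onz(n,p,12)[:2] for p in b]);print(n,'carrier',b.round(1).tolist(),P.round(1).tolist(),P.mean(0))
# pad white top
for n,im,near in(('top',t,(360,182)),('side',s,(400,250))):
    c=blob(im,(0,0,125),(180,60,255),near);b=cv2.approxPolyDP(c,5,True)[:,0].astype(float)
    print(n,'pad',[(q.tolist(),onz(n,q,15)[:2].round(1).tolist()) for q in b])
cv2.imwrite('pics/c.png',np.hstack([cv2.resize(t[120:290,280:450],(400,400),interpolation=2),cv2.resize(s[170:330,270:430+40][:, :200],(400,320),interpolation=2).repeat(1,0)[:320].copy() if 0 else cv2.resize(s[170:330,280:440],(400,400),interpolation=2)]))
E
```

```text
top carrier [[312.3999938964844, 254.89999389648438], [320.29998779296875, 220.6999969482422], [343.20001220703125, 226.0], [335.29998779296875, 260.20001220703125]] [[510.3, 43.2], [580.0, 28.1], [569.5, -18.1], [500.0, -2.4]] [539.94205326  12.70709848]
side carrier [[328.0, 227.0], [285.0, 233.0], [293.0, 283.0], [340.0, 277.0]] [[580.2, 28.0], [511.2, 42.2], [489.8, -51.9], [558.9, -68.2]] [535.0123037  -12.48265382]
top pad [([317.0, 154.0], [719.4, 36.0]), ([309.0, 192.0], [638.6, 51.5]), ([401.0, 213.0], [596.6, -134.7]), ([408.0, 175.0], [676.4, -150.6])]
side pad [([402.0, 198.0], [720.7, 37.7]), ([355.0, 204.0], [640.8, 54.9]), ([383.0, 302.0], [598.0, -132.5]), ([438.0, 294.0], [678.6, -150.5])]
```

View pics/c.png

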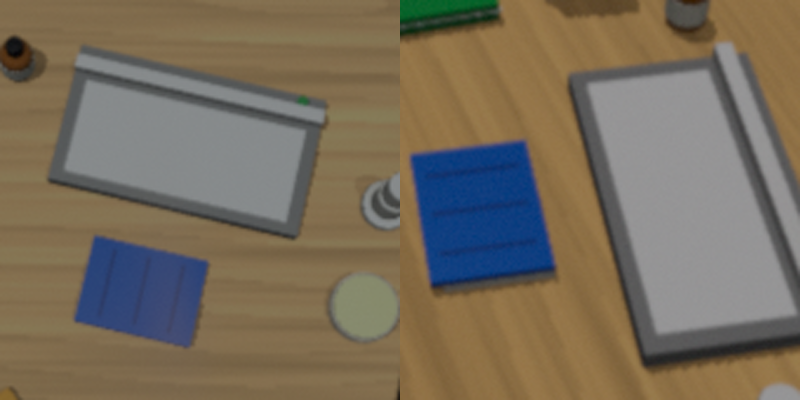

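The crop confirms a plain blue plate in front of the pad, with no slides showing on top. Its far edge is nearly parallel to the pad's front face.

```bash
cat >> h.py <<'E'
def rel(p,o=None):  # world point -> shift in tool axes
    o=o or arm.get_obs(); return np.array(o['eef_rot']).T@(np.array(p)-np.array(o['ee_pos']))
E
python3 - <<'E'
from h import *
f=lambda p,z,n='top':onz(n,p,z)[:2]
A,B=f((301.3,196.5),15),f((406.2,220.7),15); print('pad front top',A,B,(A+B)/2, np.arctan2(*(A-B)[::-1])-np.pi/2)
a=280+np.array([570,650])/400*160-280; S=lambda u,v:(280+u*.4,170+v*.4)
A2,B2=f(S(171,78),15,'side'),f(S(247,358),15,'side'); print('side',A2,B2,(A2+B2)/2)
C=[f((280+u*.425,120+v*.425),12) for u,v in((97,237),(208,262),(190,347),(76,321))];print('car top',np.round(C,1).tolist(),np.mean(C,0))
for p in((450,-350,404),(470,2,300),(465,3,190)):print(p,rel(p).round(1))
for n,z in(((247,165),80),((248,225),18),((435,250),16),((445,205),50),((453,287),10)):print(n,f(n,z).round())
E
```

```text
pad front top [629.0549878   66.94859369] [ 580.78752023 -144.87965856] [604.92125401 -38.96553243] -0.22403622408115575
side [633.14340415  64.82408309] [ 584.10082264 -146.68051782] [608.62211339 -40.92821737]
car top [[579.9, 26.2], [558.9, -68.7], [485.9, -52.9], [507.3, 43.4]] [532.99954313 -12.98281458]
(450, -350, 404) [ 3.363e+02 -1.894e+02  2.000e-01]
(470, 2, 300) [ 452.4 -522.1  104.8]
(465, 3, 190) [ 447.9 -524.3  214.8]
(247, 165) [674. 170.]
(248, 225) [569. 172.]
(435, 250) [ 521. -201.]
(445, 205) [ 606. -217.]
(453, 287) [ 448. -236.]
```

```bash
python3 -m pendant '[[[40,336,-189,0,0,0,0.5],[40,336,-189,0,0,0,0.5],[40,336,-189,0,0,0,0.5],[40,336,-189,0,0,0,0.5],[40,336,-189,0,0,0,0.5],[40,336,-189,0,0,0,0.5],[40,336,-189,0,0,0,0.5],[40,449,-523,105,0,0,0.503],[40,449,-523,105,0,0,0.503],[40,449,-523,105,0,0,0.503],[40,449,-523,105,0,0,0.503],[40,449,-523,105,0,0,0.503]]]'
python3 -c "
from h import *
o=arm.get_obs();print(o['time_s'],rel((467,2.5,190)),np.round(o['eef_rot'],3),o['contact_force'])"
```

```text
time_s: 1.6
ee_pos: [463.9, -50.7, 315.1]
eef_rot: [[0.975, -0.224, 0.001], [-0.224, -0.975, -0.001], [0.001, 0.0, -1.0]]
contact_force: [0.4, 0.3, -0.3]
gripper_width: 0.471
grasp_force: 0.0
1.6 [ -9.00909529 -52.62195611 125.05932372] [[ 0.975 -0.224  0.001]
 [-0.224 -0.975 -0.001]
 [ 0.001  0.    -1.   ]] [ 0.42047944  0.30571061 -0.33625154]
```

```bash
python3 -m pendant '[[[40,-9,-52,60,0,0,0],[40,-9,-52,120,0,0,0],[40,-9,-52,136,0,0,0],[40,-9,-52,136,0,0,0]]]'
python3 - <<'E'
from h import *
im=snap('side','s1.png'); cv2.imwrite('pics/s1c.png',cv2.resize(im[150:350,200:470],(800,593),interpolation=2))
print(rel((467,2.5,173)))
E
```

```text
time_s: 2.1
ee_pos: [466.5, 0.4, 178.0]
eef_rot: [[0.975, -0.223, -0.002], [-0.223, -0.975, -0.001], [-0.002, 0.002, -1.0]]
contact_force: [-0.2, 0.5, -0.3]
gripper_width: 0.472
grasp_force: 0.0
[-0.02831755 -1.93094014  4.32077938]
```

View pics/s1c.png

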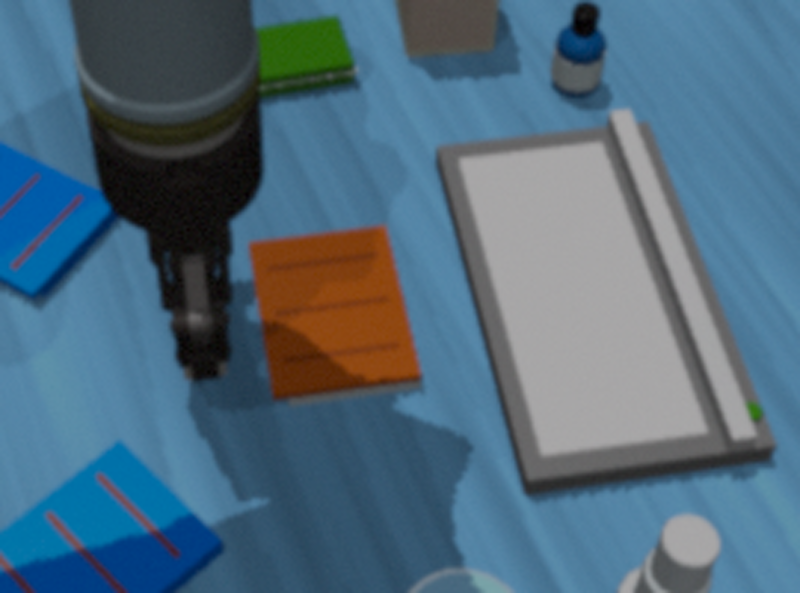

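The gripper, at crop pixel (205,370), stands just behind the carrier's lip edge and touches nothing. The red and blue channels are swapped in this picture. Next I probe for the table.

```bash
python3 -m pendant '[[[40,0,-2,2,0,0,0],[40,0,-2,4,0,0,0],[40,0,-2,5,0,0,0],[40,0,-2,5,0,0,0]]]' | egrep 'pos|force'
python3 -m pendant '[[[40,0,0,1,0,0,0],[40,0,0,2,0,0,0],[40,0,0,3,0,0,0],[40,0,0,3,0,0,0]]]'| egrep 'pos|force'
python3 -m pendant '[[[40,0,0,1,0,0,0],[40,0,0,2,0,0,0],[40,0,0,2,0,0,0]]]'| egrep 'pos|force'
```

```text
ee_pos: [467.5, 2.9, 174.9]
contact_force: [-0.9, -0.3, -1.2]
grasp_force: 0.0
ee_pos: [467.3, 3.0, 171.9]
contact_force: [-1.3, 0.1, 6.7]
grasp_force: 3.2
ee_pos: [467.1, 2.8, 171.8]
contact_force: [-4.3, 1.1, 31.9]
grasp_force: 15.6
```

```bash
python3 -m pendant '[[[40,0,0,-6,0,0,0],[40,7,0,-6,0,0,0],[40,14,0,-6,0,0,0],[40,20,0,-6,0,0,0],[40,25,0,-6,0,0,0],[40,30,0,-6,0,0,0],[40,35,0,-6,0,0,0],[40,40,0,-6,0,0,0],[40,44,0,-6,0,0,0],[40,48,0,-6,0,0,0],[40,50,0,-6,0,0,0],[40,50,0,-6,0,0,0]]]'| egrep 'pos|force'
python3 -m pendant '[[[40,2,0,0,0,0,0],[40,4,0,0,0,0,0],[40,4,0,0,0,0,0]]]'| egrep 'pos|force'
python3 - <<'E'
from h import *
im=snap('top','t2.png'); m=cv2.inRange(cv2.cvtColor(im,cv2.COLOR_RGB2HSV),(105,150,40),(130,255,255))[210:290,290:390]
c=max(cv2.findContours(m,0,2)[0],key=cv2.contourArea)+[290,210]
b=cv2.approxPolyDP(c,5,True)[:,0].astype(float);px=np.array([.975,-.222]);py=np.array([.222,.975])
for q in b:
  d=onz('top',q,12)[:2]-[607,-40];print(q,d@px,d@py)
E
```

```text
ee_pos: [516.3, -8.1, 175.6]
contact_force: [-0.1, -0.7, 0.3]
grasp_force: 0.0
ee_pos: [520.3, -9.0, 175.6]
contact_force: [-0.4, -0.4, 0.4]
grasp_force: 0.1Traceback (most recent call last):
  File "<stdin>", line 3, in <module>
ValueError: max() iterable argument is empty
```

```bash
python3 -m pendant '[[[40,1,0,0,0,0,0],[40,2,0,0,0,0,0],[40,3,0,0,0,0,0],[40,3,0,0,0,0,0]]]'| egrep 'pos|force'
python3 - <<'E'
from h import *
im=snap('side','s3.png'); cv2.imwrite('pics/s3c.png',cv2.resize(im[170:330,260:476,::-1],(800,593),interpolation=2))
E
```

```text
ee_pos: [523.1, -9.6, 175.5]
contact_force: [-1.1, 0.3, 0.8]
grasp_force: 0.2
```

View pics/s3c.png

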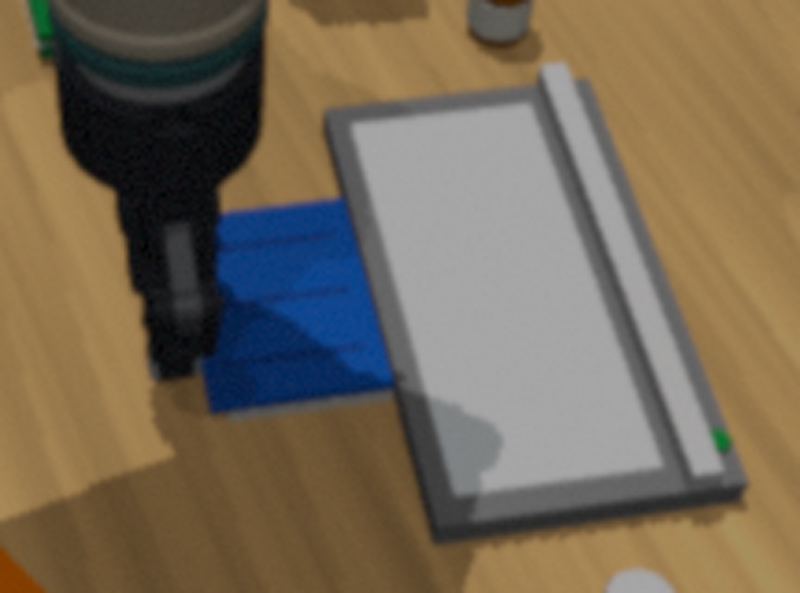

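The carrier lies flat and square. Its far edge is at or almost at the pad face, from crop pixel (345,200) to (393,388). I press a little more.

```bash
python3 -m pendant '[[[40,1,0,0,0,0,0],[40,2,0,0,0,0,0],[40,2,0,0,0,0,0]]]'| egrep 'pos|force'
python3 -m pendant '[[[40,1,0,0,0,0,0],[40,1,0,0,0,0,0]]]'| egrep 'pos|force'
```

```text
ee_pos: [524.5, -10.0, 175.5]
contact_force: [-2.3, 1.1, 2.0]
grasp_force: 1.3
ee_pos: [524.8, -10.1, 175.4]
contact_force: [-5.5, 1.9, 4.1]
grasp_force: 2.6
```

```bash
python3 -m pendant '[[[40,2,0,0,0,0,0],[40,2,0,-1,0,0,0],[40,2,0,-3,0,0,0],[40,2,0,-5,0,0,0],[40,2,0,-7,0,0,0],[40,2,0,-7,0,0,0]]]'| egrep 'pos|force'
python3 - <<'E'
from h import *
im=snap('side','s4.png'); cv2.imwrite('pics/s4c.png',cv2.resize(im[170:330,260:476,::-1],(800,593),interpolation=2))
E
```

```text
ee_pos: [525.6, -10.1, 181.8]
contact_force: [-6.3, 2.0, 0.3]
grasp_force: 3.3
```

View pics/s4c.png

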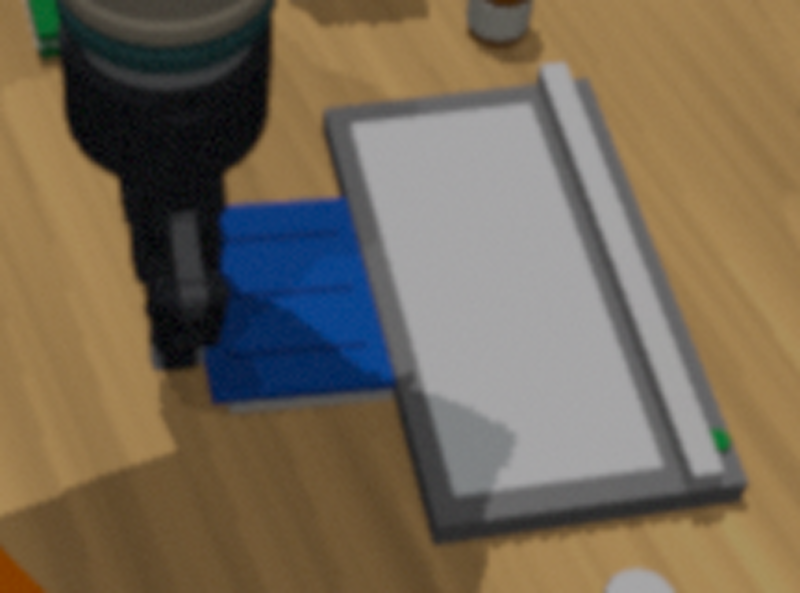

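Edge_b has risen with the finger: the lip corner moved from row 410 to row 402 in the crop. I continue the arc.

```bash
python3 -m pendant '[[[40,0.5,0,-3,0,0,0],[40,1,0,-6,0,0,0],[40,1.6,0,-9,0,0,0],[40,2.3,0,-12,0,0,0],[40,3,0,-15,0,0,0],[40,4,0,-18,0,0,0],[40,4,0,-18,0,0,0]]]'| egrep 'pos|force'
python3 - <<'E'
from h import *
im=snap('side','s5.png'); cv2.imwrite('pics/s5c.png',cv2.resize(im[170:330,260:476,::-1],(800,593),interpolation=2))
E
```

```text
ee_pos: [528.8, -10.9, 199.7]
contact_force: [-9.2, 1.3, 1.6]
grasp_force: 4.4
```

View pics/s5c.png

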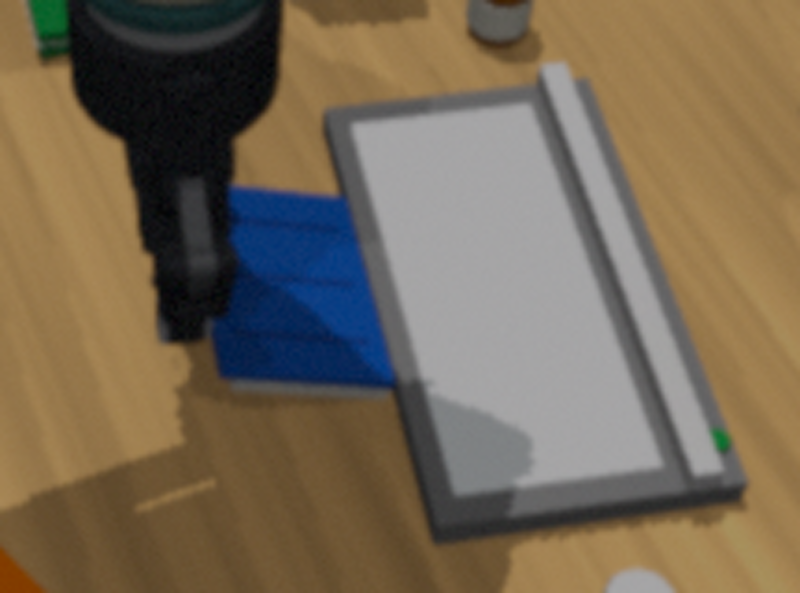

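θ is about 18° and the lip is following well, so I carry on to about 60°.

```bash
python3 -m pendant '[[[40,2.5,0,-6,0,0,0],[40,5.5,0,-12,0,0,0],[40,9,0,-17,0,0,0],[40,12.5,0,-22,0,0,0],[40,17,0,-26,0,0,0],[40,21,0,-30,0,0,0],[40,21.5,0,-30.5,0,0,0]]]'| egrep 'pos|force'
python3 -m pendant '[[[40,3.5,0,-2.5,0,0,0],[40,7,0,-5,0,0,0],[40,10.5,0,-7,0,0,0],[40,10.5,0,-7,0,0,0]]]'| egrep 'time|pos|force'
python3 - <<'E'
from h import *
im=snap('side','s6.png'); cv2.imwrite('pics/s6c.png',cv2.resize(im[170:330,260:476,::-1],(800,593),interpolation=2))
E
```

```text
ee_pos: [553.8, -16.6, 231.5]
contact_force: [0.1, 0.0, 0.6]
grasp_force: 0.3
time_s: 9.72
ee_pos: [563.4, -18.8, 238.2]
contact_force: [0.3, -0.3, 0.6]
grasp_force: 0.1
```

View pics/s6c.png

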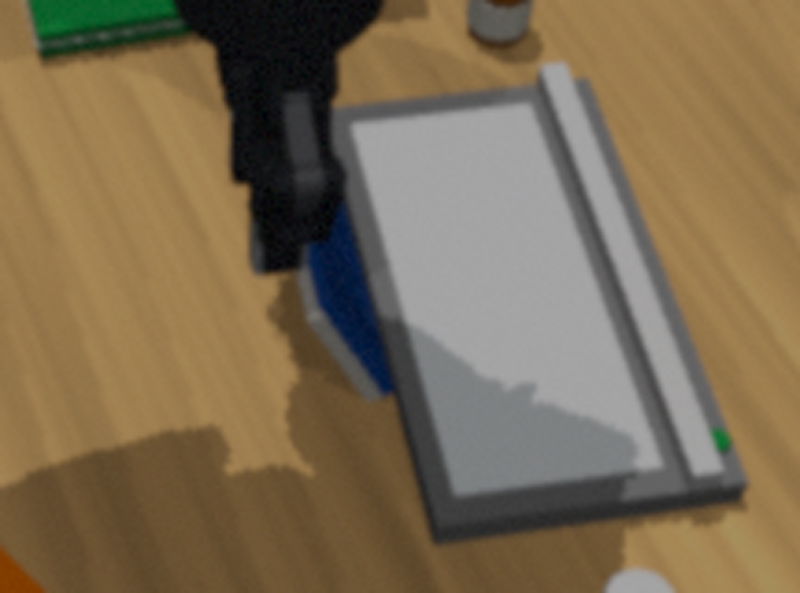

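The plate stands at about 60–65° with its lower edge at the pad's foot. I push on past vertical.

```bash
python3 -m pendant '[[[40,5,0,-1.5,0,0,0],[40,10,0,-3,0,0,0],[40,15,0,-3,0,0,0],[40,20,0,-3,0,0,0],[40,25,0,-3,0,0,0],[40,30,0,-3,0,0,0],[40,34,0,-3,0,0,0],[40,34,0,-3,0,0,0]]]'| egrep 'pos|force'
python3 -m pendant '[[[40,4,0,0,0,0,0],[40,8,0,0,0,0,0],[40,12,0,0,0,0,0],[40,16,0,0,0,0,0],[40,20,0,0,0,0,0],[40,24,0,0,0,0,0],[40,28,0,0,0,0,0],[40,28,0,0,0,0,0]]]'| egrep 'time|pos|force'
python3 - <<'E'
from h import *
im=snap('side','s7.png'); cv2.imwrite('pics/s7c.png',cv2.resize(im[170:330,260:476,::-1],(800,593),interpolation=2))
E
```

```text
ee_pos: [596.3, -26.4, 241.0]
contact_force: [0.2, 0.6, -0.8]
grasp_force: 0.0
time_s: 11.78
ee_pos: [623.6, -32.6, 241.0]
contact_force: [0.1, -0.5, 1.4]
grasp_force: 0.0
```

View pics/s7c.png

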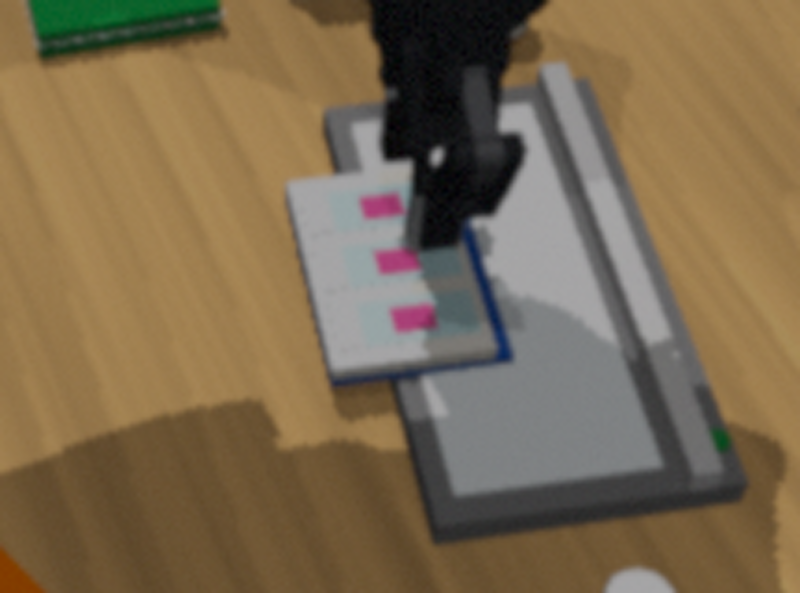

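The carrier is flipped and lies slides up on the pad, overhanging the front edge. The near corners are at crop pixels (288,183) and (335,380).

```bash
python3 - <<'E'
from h import *
px=np.array([.975,-.222]);py=np.array([.222,.975]);o=np.array([607,-40])
for u,v,z in((288,183,27),(335,380,21),(335,372,27),(512,357,20)):
  d=onz('side',(260+u*.27,170+v*.27),z)[:2]-o;print(d@px,d@py)
# TCP target behind: pad x=-75, y=10
for x in(-75,):
  w=o+x*px+10*py;print(w,rel([*w,240]))
E
```

```text
-25.536923658485026 61.294868733861726
-25.309199552159342 -38.75961948231037
-25.713375335964937 -38.93197989265904
48.352067464736024 -38.4065893438769
[536.095 -13.6  ] [-89.3556884    0.91771709   1.00843002]
```

```bash
python3 -m pendant '[[[40,0,0,-25,0,0,0],[40,-45,0,-25,0,0,0],[40,-89,1,-20,0,0,0],[40,-89,1,10,0,0,0],[40,-89,1,40,0,0,0],[40,-89,1,50,0,0,0],[40,-89,1,50,0,0,0]]]'| egrep 'pos|force'
python3 -m pendant '[[[40,12,0,0,0,0,0],[40,24,0,0,0,0,0],[40,33,0,0,0,0,0],[40,38,0,0,0,0,0],[40,44,0,0,0,0,0],[40,50,0,0,0,0,0],[40,56,0,0,0,0,0],[40,62,0,0,0,0,0],[40,68,0,0,0,0,0],[40,74,0,0,0,0,0],[40,80,0,0,0,0,0],[40,80,0,0,0,0,0]]]'| egrep 'time|pos|force'
python3 - <<'E'
from h import *
px=np.array([.975,-.222]);p=arm.get_obs()['ee_pos'];print((p[:2]-[607,-40])@px+11)
E
```

```text
ee_pos: [536.3, -13.9, 190.9]
contact_force: [0.3, -0.1, -0.0]
grasp_force: 0.0
time_s: 14.2
ee_pos: [614.9, -31.7, 191.1]
contact_force: [0.3, 0.0, -0.2]
grasp_force: 0.0
16.895707249105133
```

```bash
python3 -m pendant '[[[40,2,0,0,0,0,0],[40,4,0,0,0,0,0],[40,6,0,0,0,0,0],[40,6,0,0,0,0,0]]]'| egrep 'pos|force'
python3 -m pendant '[[[40,1,0,0,0,0,0],[40,2,0,0,0,0,0],[40,2,0,0,0,0,0]]]'| egrep 'pos|force'
```

```text
ee_pos: [620.5, -32.9, 191.1]
contact_force: [-0.7, -0.1, 0.9]
grasp_force: 0.0
ee_pos: [621.8, -33.2, 191.0]
contact_force: [-3.3, 0.5, 2.1]
grasp_force: 1.4
```

Contact with the rail is felt. I press slightly more to square it up, then retreat and look.

```bash
python3 -m pendant '[[[40,1,0,0,0,0,0],[40,1.5,0,0,0,0,0],[40,1.5,0,0,0,0,0]]]'| egrep 'pos|force'
python3 -m pendant '[[[40,-5,0,0,0,0,0],[40,-25,0,0,0,0,0],[40,-65,0,-10,0,0,0],[40,-110,0,-60,0,0,0],[40,-110,0,-110,0,0,0],[40,-110,0,-110,0,0,0],[40,-110,0,-110,0,0,0]]]'| egrep 'time|pos|force'
python3 - <<'E'
from h import *
im=snap('side','s8.png'); cv2.imwrite('pics/s8c.png',cv2.resize(im[170:330,310:526,::-1],(800,593),interpolation=2))
E
```

```text
ee_pos: [622.3, -33.3, 190.8]
contact_force: [-5.4, 0.8, 4.4]
grasp_force: 3.2
time_s: 16.32
ee_pos: [516.8, -8.9, 301.1]
contact_force: [-0.7, 0.7, -0.2]
grasp_force: 0.0
```

View pics/s8c.png

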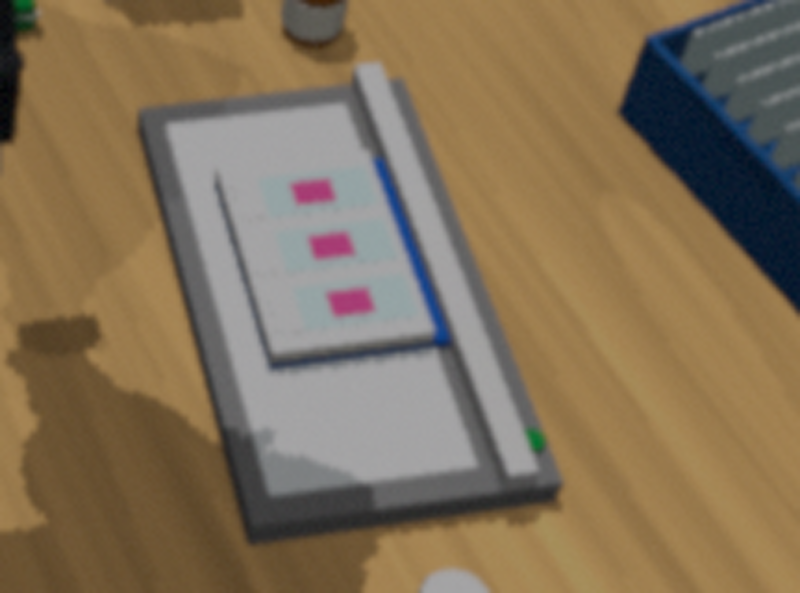

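The carrier lies flat with slides up. Its lip runs along the rail from crop pixel (380,160) to (445,343), square to it, and the arm is clear. I hand in.

```bash
python3 -c "
from plant import finish_job
print(finish_job())"
```

```text
the job is handed in; nothing more can be done
None
```

The carrier was flipped against the pad's front edge without being grasped, pushed flat and square against the back rail with slides up, and the job was handed in at about 16 s; no verdict was returned.

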